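# Chase a blind thread on the hand tapper, half a turn on and a quarter back

## Robot

A 6-joint arm with a two-finger parallel gripper is mounted at the origin on the work surface. World frame = base frame: x ahead of the robot, y to its left, z up, the work surface at z = 0. Lengths are in mm, angles in rad, forces in N, time in s.
With the tool pointing down it reaches from about 350 to 875 mm from the base axis. Payload 4.2 kg.
Tool frame: the origin (TCP) lies midway between the tips of the shut fingers; the grasp point (between the pads) lies 19 mm behind it (arm.grasp_offset is the distance from the TCP to the grasp point, in mm); z points along the fingers, y is the direction in which the jaws open and shut (so a half turn about z gives the same grasp; the last joint's range is limited). The gripper opens to 85 mm and grips with 20 to 120 N. Pads are 22 mm wide; open, the fingers measure 114 mm over their backs; the gripper's body (76 mm by 85 mm) begins 54 mm behind the grasp point. The pads swing forward as they close: fully open they stand 13 mm farther back than shut.
Start: joints at [-1.061, 0.385, 0.008, 0, -1.194, -0.259], TCP at [155.129, -605.421, 231.312] pointing down, gripper open.
Joint ranges: [-3.14, 3.14], [-1.21, 2.06], [-1.07, 1.41], [-3.16, 2.05], [-2.99, -0.16], [-3.1, 3.1]. Speed limits (rad/s): [2.79, 2.79, 3.14, 3.14, 3.14, 3.14].

## Interface

Orientations are given as a unit quaternion [x, y, z, w].
In Python, from bench import arm gives the robot as it stands.
- The arm moves only by the tool move_arm, never from a script. Its argument "moves" is a list of rows, each an object with "gripper": the gripper's target within -1 to 1 (fully open at 1, half-way at 0, shut at -1); "xyz": the shift along the tool's x, y, z in cm, a list of three; "angular": the turn, a rotation vector about the tool's x, y, z in rad, a list of three. In form: [{"gripper": gripper, "xyz": [dx, dy, dz], "angular": [wx, wy, wz]}, ...]. A call has 1 to 10 rows; each row is the pose to reach, as a shift and turn from the pose commanded when the call began, along the tool's axes at that moment; what a row does not reach only later rows make up. A row lasts 1/8 s, in which the tool goes at most 62.5 mm and 10.7 degrees, less where a joint would pass 70% of its speed; a pose out of reach is approached as far as the arm can. A call with a gripper value outside its range is refused whole. The fingers move at their own pace and stop on an object; the grip force is fixed at half the most. Time passes only in rows, so rows that repeat a pose let the fingers close. It gives the time, the measured TCP pose, the force and the opening at its end, in the units of the state.
- arm.read_state(): the state, without advancing time (a new reading comes with each control period).
- arm.get_image(name): name is "scene" or "top" or "wrist"; returns (picture, depth): 480x640x3 uint8, blue, green, red; 480x640 float32, mm along the optical axis (not along the pixel's ray), 0 where there is no reading.
- arm.get_calibration(name): a dict with "camera_matrix" (3x3 intrinsics, pixels), "R" (3x3) and "t" (3): a world point X has camera coordinates R X + t. Camera axes: x right, y down, z forward; pixel columns grow to the right and rows downward; lengths in mm; the calibration is good to about 2 mm. A picture is of the moment at which its call begins: read the wrist's pose just before it. get_calibration takes no time and is no camera call; for the wrist camera it gives the pose at the moment of the call.
- arm.job_done(): hands the job in, once; it reports no verdict.
The state is a dict: "clock": time; "joints": joint angles; "joint_vel": joint speeds; "joint_efforts": joint torques, N m; "position": TCP position; "ee_rot": TCP orientation; "contact_force": force on the tool from outside, world axes, zero at the start; "wrist_torque": the same for the moment, N m; "gripper_width": finger opening in mm.
Only numpy, scipy, OpenCV 4.12 (cv2) and the standard library are available. Lean on these libraries where they do the work, as an engineer would, in place of code of your own. Each camera call takes 0.05 s, during which the arm holds its last target. There are 200 camera calls.

## Task

A holder disc is clamped in the hand tapper with the tap standing in its clogged blind thread. Push the loose crank handle fully down on the spindle's square, then work the tap down by the red grip, half a turn clockwise, a quarter back, half on, a quarter back and so on, until you feel it come up against the floor of the hole. Taps snap: turn steadily, never pushing harder on the grip than about 25 N, stop as soon as it bottoms, let go leaving the handle on, and leave the other things on the bench where they are.

Things in the scene. Friction and masses are not known exactly. Their poses are not given: they have to be found in the camera images.
- crank_hub (a point): centre of the hub of the loose crank handle, 18 mm above its underside. Dark steel block hub 34 x 34 x 36 mm; in its underside a square socket 15 mm wide, 24 mm deep, parallel to its sides; an aluminium arm 17 mm wide along +x, its top 34 mm above the underside, bears an upright red grip. 0.43 kg. It stands on the bench, socket down
- crank_seat (a point): centre of the underside of the hub, the mouth of the socket; same axes
- crank_grip (a point): middle of the red grip sleeve on the crank: an upright cylinder 23 mm in diameter and 46 mm long (38 to 84 mm above the hub's underside) that spins freely on its pin; 70 mm along +x from the hub's axis, 61 mm above the hub's underside
- square_top (a point): top centre of the upright square drive on the spindle of the hand tapper (blue base plate, column, aluminium head), on the spindle's axis, 197 mm above the bench: 14 mm wide, 19 mm tall, the last 5 mm tapered; x and y normal to its sides. The socket fits in any quarter turn, 0.5 mm loose; if off it catches: lower it by feel, giving way to the side force
- shoulder (a point): centre of the round steel shoulder (28 mm across) at the foot of the square, on which the hub's underside rests when the crank is fully down; nothing else of the tapper stands higher than 160 mm above the bench
- tap_tip (a point): lower end of the 16 mm tap in the spindle, inside the hole of the clamped holder disc, out of sight
- hole_floor (a point): centre of the floor of the blind hole, 22 mm below the top of the disc's boss, out of sight. It lies 3 to 4 mm below the tap's tip at the start; the exact moment of touching can only be felt, as the crank comes up hard
- spindle (a joint): angle of spindle and tap, rad, growing clockwise seen from above; starts within 0.2 of zero. It feeds down 4 mm per turn, the crank with it. The thread drags with 0.35 N m (5 N at the grip); the crank has 0.1 to 0.15 rad of play. 1 N across the grip loads the socket with some 13 N. The floor is met hard, a little short of a whole turn in (somewhere from 5.2 to 6.2)
- acrylic_pot: bystander: clear open acrylic pot, 90 mm across, 100 mm high; origin under its centre
- blue_cone: bystander: blue cone, 80 mm across its foot, 50 mm high; origin under its centre
- spare_disc: bystander: spare aluminium holder disc 84 mm across with a boss, 40 mm high; origin under its centre
- spanner: bystander: spanner lying on the bench
- chip_brush: bystander: brush lying on the bench
- paste_tin: bystander: small yellow tin, 42 mm across, 34 mm high, standing on the tapper's base; origin under its centre
- filter_ring: bystander: flat steel ring with a green face, 68 mm across, 6 mm high; origin under its centre

How it is judged:
By the outcome, as a careful person would: the job done as asked, in the order asked, and still so for the second after the job is handed in, with the robot touching nothing.
It also fails if it takes over 67 s, if anything falls off the work surface, if the arm or the gripper's body presses on something with over 40 N, if the wrist force passes 120 N, or if a joint passes its speed limit or range.

## Working session

There is one attempt and no reset: what is moved stays moved. The work goes in short steps, Python scripts to look and compute and a tool call to move; the robot and the scene stay as the last step left them, time stands still between calls to the robot, and variables do not carry over. Pictures are saved under pics/ and viewed, about 8 in all and at most 12, crops included, and the job is handed in when it is done.

Besides the shell and the picture viewer there is one more tool, called after ">>>" as name([rows], argument=value, ...), one row to a line, values as JSON. move_arm: Moves the arm, as the interface text tells. Its arguments: {"type":"object","properties":{"moves":{"type":"array","items":{"type":"object","properties":{"gripper":{"type":"number"},"xyz":{"type":"array","items":{"type":"number"}},"angular":{"type":"array","items":{"type":"number"}}}}}},"required":["moves"]}

```bash
mkdir -p pics; ls; python3 - <<'E'
from bench import arm
import cv2,numpy as np
s=arm.read_state();print(s)
ims=[]
for n in("scene","top"):
    im,d=arm.get_image(n);np.savez(f"{n}.npz",im=im,d=d);ims.append(im)
    c=arm.get_calibration(n);print(n,np.round(c["camera_matrix"],1).tolist(),np.round(c["R"],3).tolist(),np.round(c["t"],1).tolist())
    cv2.imwrite(f"pics/{n}0.png",im)
E
```

```text
pics
{'clock': 0.0, 'joints': array([-1.06143759e+00,  3.85556031e-01,  6.61421265e-03, -5.46119015e-04,
       -1.19399424e+00, -2.58630631e-01]), 'joint_vel': array([ 0.0010111 ,  0.00083451, -0.00079564,  0.00069681,  0.0009996 ,
       -0.00138991]), 'joint_efforts': array([ 2.00949602e-03, -3.92289591e+01,  1.88401115e+01,  4.18608025e+00,
       -4.70734405e-03,  2.42428882e-05]), 'position': array([ 154.96834027, -604.86972399,  230.21036591]), 'ee_rot': array([-1.24935908e-01,  9.92164205e-01,  1.08702979e-03, -1.65486774e-04]), 'contact_force': array([ 0.20350492,  0.28182855, -0.77769367]), 'wrist_torque': array([7.59643483e-02, 8.67204481e-05, 3.25711874e-02]), 'gripper_width': 85.2501176396821}
scene [[441.7, 0.0, 321.2], [0.0, 441.7, 244.5], [0.0, 0.0, 1.0]] [[-0.417, 0.909, 0.003], [0.572, 0.264, -0.777], [-0.707, -0.322, -0.63]] [237.5, -193.7, 1391.4]
top [[554.6, 0.0, 321.9], [0.0, 554.6, 239.2], [0.0, 0.0, 1.0]] [[0.062, -0.998, 0.002], [-0.975, -0.061, -0.214], [0.214, 0.012, -0.977]] [-46.3, 563.8, 1490.5]
```

View pics/scene0.png

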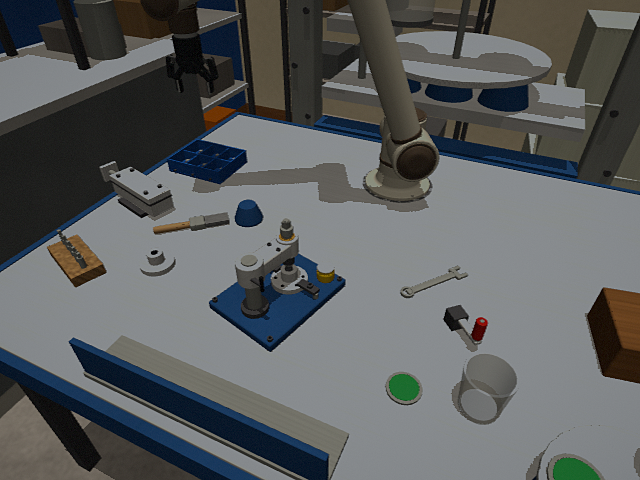

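View pics/top0.png

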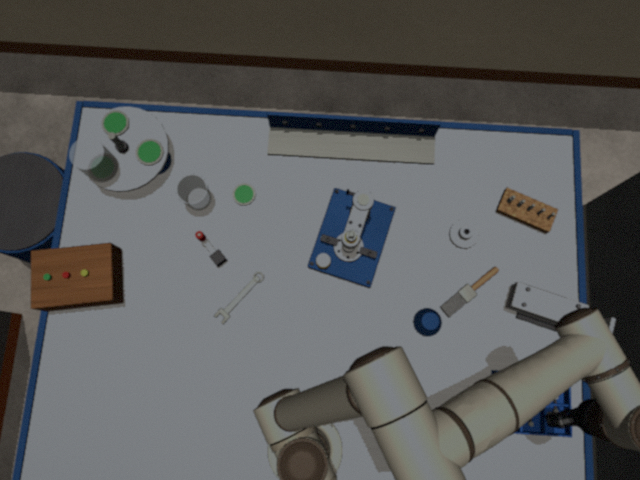

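The scene shows the crank hub at about scene (457,317) / top (219,258), and its red grip at (480,328) / (200,235). The spindle square is at about scene (287,222) / top (350,237).

```bash
cat > h.py <<'E'
from bench import arm
import cv2,numpy as np
def ray(c,uv,z):
    K,R,t=(np.array(c[k],float) for k in("camera_matrix","R","t"))
    t=t.ravel();o=-R.T@t;d=R.T@np.linalg.solve(K,[uv[0],uv[1],1.]);return o+d*(z-o[2])/d[2]
def pix(c,X):
    K,R,t=(np.array(c[k],float) for k in("camera_matrix","R","t"))
    p=K@(R@np.array(X,float)+t.ravel());return p[:2]/p[2]
E
python3 - <<'E'
from h import *
cs={n:arm.get_calibration(n) for n in("scene","top")}
for n in cs:
    im=np.load(n+".npz")["im"];c=cs[n]
    roi=(420,300,90,60) if n=="scene" else (190,222,45,52)
    x,y,w,h=roi;p=im[y:y+h,x:x+w].astype(int)
    red=(p[...,2]>100)&(p[...,1]<60); dark=p.max(2)<75
    for nm,m,z in(("red",red,61),("dark",dark,30)):
        k,l,st,ce=cv2.connectedComponentsWithStats(m.astype(np.uint8))
        i=1+st[1:,4].argmax();uv=ce[i]+[x,y];print(n,nm,st[i],uv,ray(c,uv,z).round(1))
s=np.load("scene.npz")["im"][205:285,245:345];t=np.load("top.npz")["im"][195:275,310:400]
t2=np.load("top.npz")["im"][220:275,185:240]
f=lambda a:cv2.resize(a,(395,395),interpolation=cv2.INTER_CUBIC)
cv2.imwrite("pics/c1.png",np.hstack([cv2.resize(s,(400,320),interpolation=2),cv2.resize(t,(360,320),interpolation=2)]))
for n,uv in(("scene",(287,221)),("top",(350,237))):print(n,ray(cs[n],uv,197).round(1))
E
```

```text
scene red [56 17 12  9 59] [481.6440678  321.44067797] [533.5 330.4  61. ]
scene dark [ 23   5  43  40 635] [462.11653543 322.52440945] [522.6 296.5  30. ]
top red [ 6 10  7  6 19] [198.89473684 234.84210526] [556.7 333.7  61. ]
top dark [ 21  28  16  17 155] [218.33548387 258.30967742] [498.9 278.7  30. ]
scene [560.3 -81.6 197. ]
top [546.2 -83.8 197. ]
```

View pics/c1.png

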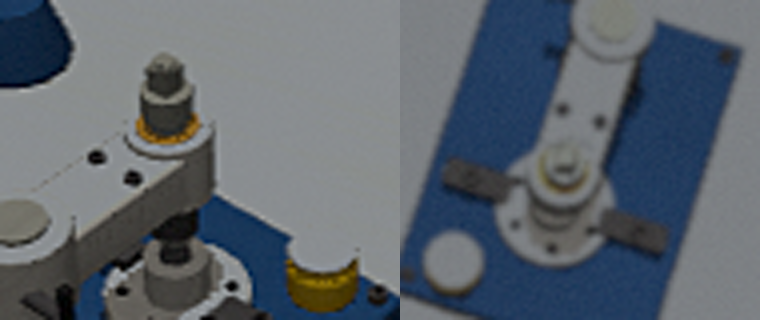

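```bash
cat >> h.py <<'E'
from scipy.spatial.transform import Rotation as Rn
def pose(): s=arm.read_state();return s,np.array(s["position"]),Rn.from_quat(s["ee_rot"])
def down(yaw): # tool down, tool x at world yaw
    x=np.array([np.cos(yaw),np.sin(yaw),0]);z=np.array([0,0,-1.]);return Rn.from_matrix(np.c_[x,np.cross(z,x),z])
def go(P,yaw,p=None,R=None):
    s,p0,R0=pose();p=p0 if p is None else p;R=R0 if R is None else R
    d=R.inv().apply(np.array(P)-p)/10;a=(R.inv()*down(yaw)).as_rotvec()
    print("xyz cm",d.round(2),"ang",a.round(3))
def cam(): # camera in tool frame
    c=arm.get_calibration("wrist");s,p,R=pose();Rc,t=np.array(c["R"]),np.ravel(c["t"])
    return R.inv().apply(-Rc.T@t-p),R.inv().as_matrix()@Rc.T
E
python3 - <<'E'
from h import *
c=cam();print(c[0].round(1),c[1].round(3).tolist(),np.round(arm.get_calibration("wrist")["camera_matrix"],0).tolist())
ct=arm.get_calibration("top");cs=arm.get_calibration("scene")
print(ray(ct,(351.2,234.3),197),ray(cs,(285.8,220),197))
s,p,R=pose();print(R.as_matrix().round(3))
# camera over square: place camera xy at (556,-85)
for yaw in(-2.893,-1.8,-1.3):
    Rd=down(yaw);P=np.array([556,-85,0])-Rd.apply(c[0]);P[2]=330;print(yaw,P.round(),end=' ');go(P,yaw)
E
```

```text
[  82.4    0.  -143.6] [[-0.0, -0.947, -0.32], [1.0, -0.0, 0.001], [-0.001, -0.32, 0.947]] [[375.0, 0.0, 316.0], [0.0, 375.0, 240.0], [0.0, 0.0, 1.0]]
[553.41417367 -86.51068559 197.        ] [558.22016813 -85.4963373  197.        ]
[[-0.969 -0.248 -0.001]
 [-0.248  0.969  0.002]
 [ 0.     0.002 -1.   ]]
-2.893 [636. -65. 330.] xyz cm [-59.98  40.42  -9.9 ] ang [ 0.002 -0.     0.002]
-1.8 [575.  -5. 330.] xyz cm [-55.55  47.75  -9.88] ang [ 2.000e-03  1.000e-03 -1.091e+00]
-1.3 [534.  -6. 330.] xyz cm [-51.58  48.68  -9.88] ang [ 0.002  0.002 -1.591]
```

```bash
python3 - <<'E'
from h import *
go([556,-85,255],-2.34)
E
```

```text
xyz cm [-51.74  40.43  -2.39] ang [ 0.002  0.    -0.551]
```

>>> move_arm([
  {"gripper": 1, "xyz": [-51.7, 40.4, -2.4], "angular": [0, 0, -0.55]},
  {"gripper": 1, "xyz": [-51.7, 40.4, -2.4], "angular": [0, 0, -0.55]},
  {"gripper": 1, "xyz": [-51.7, 40.4, -2.4], "angular": [0, 0, -0.55]},
  {"gripper": 1, "xyz": [-51.7, 40.4, -2.4], "angular": [0, 0, -0.55]},
  {"gripper": 1, "xyz": [-51.7, 40.4, -2.4], "angular": [0, 0, -0.55]},
  {"gripper": 1, "xyz": [-51.7, 40.4, -2.4], "angular": [0, 0, -0.55]},
  {"gripper": 1, "xyz": [-51.7, 40.4, -2.4], "angular": [0, 0, -0.55]},
  {"gripper": 1, "xyz": [-51.7, 40.4, -2.4], "angular": [0, 0, -0.55]},
  {"gripper": 1, "xyz": [-51.7, 40.4, -2.4], "angular": [0, 0, -0.55]},
  {"gripper": 1, "xyz": [-51.7, 40.4, -2.4], "angular": [0, 0, -0.55]},
])

```text
clock: 1.35
position: [537.1, -108.8, 254.0]
ee_rot: [-0.39, 0.921, 0.0, -0.0]
contact_force: [0.5, -0.0, -0.4]
gripper_width: 85.5
```

>>> move_arm([
  {"gripper": 1, "xyz": [0, 0, 0], "angular": [0, 0, 0]},
  {"gripper": 1, "xyz": [0, 0, 0], "angular": [0, 0, 0]},
])

```text
clock: 1.6
position: [536.0, -110.5, 253.5]
ee_rot: [-0.39, 0.921, 0.0, -0.001]
contact_force: [-0.9, -0.2, 0.1]
gripper_width: 85.3
```

```bash
python3 - <<'E'
from h import *
s,p,R=pose();print(p.round(1),s["joints"].round(3));c=arm.get_calibration("wrist")
im,d=arm.get_image("wrist");np.savez("w1.npz",im=im,d=d,**{k:np.array(c[k]) for k in c});cv2.imwrite("pics/w1.png",im)
print(pix(c,[556,-85,197]),pix(c,[556,-85,178]))
E
```

```text
[ 536.  -110.5  253.5] [ 0.093  0.238 -0.147 -0.    -1.188 -0.862]
[320.96726117 313.74771364] [320.52696004 298.98238186]
```

View pics/w1.png

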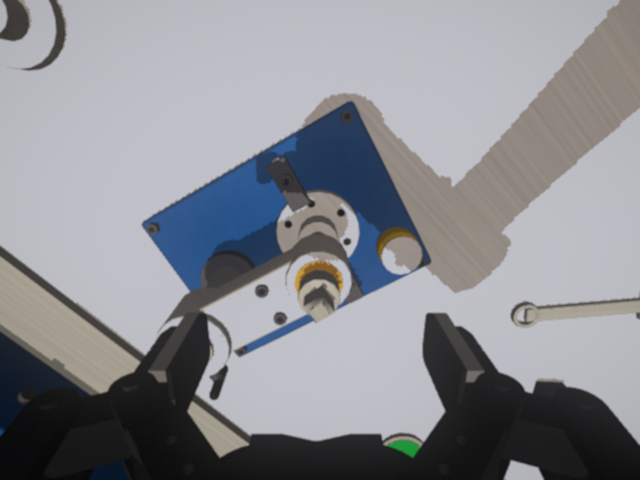

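The square drive is at about wrist pixel (320,300), near its predicted place. Next I'll enlarge it to read its orientation.

```bash
python3 - <<'E'
import numpy as np,cv2
im=np.load("w1.npz")["im"][255:335,275:365]
cv2.imwrite("pics/w1c.png",cv2.resize(im,(675,600),interpolation=cv2.INTER_CUBIC))
E
```

```text
(no output)
```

View pics/w1c.png

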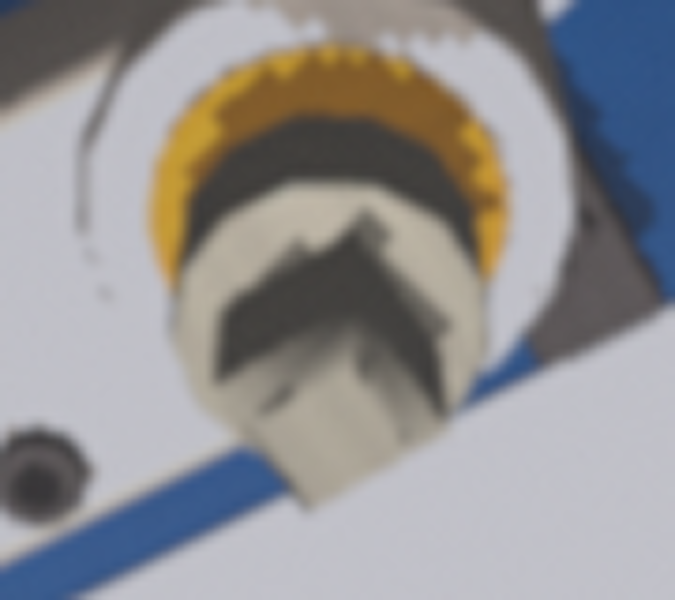

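```bash
python3 - <<'E'
from h import *
c=dict(np.load("w1.npz"))
f=lambda u,v,z:ray(c,(275+(u+.5)/7.5-.5,255+(v+.5)/7.5-.5),z)[:2]
L,B,Rr=[f(*q,178) for q in((217,378),(352,240),(443,412))]
print(L.round(1),B.round(1),Rr.round(1),np.linalg.norm(L-B),np.linalg.norm(Rr-B),np.linalg.norm(L-Rr),"mid",(L+Rr)/2)
for a,b in((L,B),(B,Rr)):
    e=b-a;print(np.degrees(np.arctan2(e[1],e[0]))%90)
e=L-Rr;print("diag",(np.degrees(np.arctan2(e[1],e[0]))-45)%90)
# shoulder circle sides
a,b=f(175,325,178),f(488,325,178);print(a,b,(a+b)/2,np.linalg.norm(a-b))
# tapered top: front corner, and right corner
for q in((312,508),(265,405),(352,325),(408,440)):print(f(*q,197))
E
```

```text
[567.  -89.6] [549.4 -91. ] [555.2 -73.4] 17.69741308210628 18.474936624420238 20.067597865312095 mid [561.09106704 -81.52674642]
4.428394794165399
71.77942162713677
diag 81.25617538357443
[566.01470188 -95.81687683] [546.53831843 -76.90727376] [556.27651015 -86.3620753 ] 27.145949990340405
[562.16606493 -82.79381391]
[558.33039998 -92.16170864]
[548.4022097  -92.45492751]
[552.29752036 -81.89301788]
```

```bash
python3 - <<'E'
from h import *
c=dict(np.load("w1.npz"))
f=lambda u,v,z:ray(c,(275+(u+.5)/7.5-.5,255+(v+.5)/7.5-.5),z)[:2]
for P,z in((((217,378),(350,320),(443,414)),192),(((222,312),(352,240),(432,322)),178)):
    L,B,Rr=[f(*q,z) for q in P]
    print(z,L.round(1),B.round(1),Rr.round(1),np.linalg.norm(L-B),np.linalg.norm(Rr-B),np.linalg.norm(L-Rr),"mid",(L+Rr)/2)
    for a,b in((L,B),(B,Rr)):
        e=b-a;print(np.degrees(np.arctan2(e[1],e[0]))%90)
    e=L-Rr;print("diag",(np.degrees(np.arctan2(e[1],e[0]))-45)%90)
for q in ((310,511),(350,320),(217,378),(443,414)): print(pix(c,[556,-85,197]))if 0 else None
# predict corners for candidates
for yaw in(70,75,80,85,90):
  out=[]
  for z,r in((178,9.9),(192,9.9),(197,7.4)):
    out.append([((pix(c,[556.5+r*np.cos(np.radians(yaw+45+90*k)),-85.3+r*np.sin(np.radians(yaw+45+90*k)),z])-[275,255])*7.5).round().astype(int).tolist() for k in range(4)])
  print(yaw,out)
E
```

```text
192 [561.4 -94.7] [549.9 -91. ] [550.4 -79.4] 12.054591870185515 11.525486209143102 18.820045207285162 mid [555.90219548 -87.09038976]
71.79061555584406
87.67325390778305
diag 80.70270801188983
178 [562.2 -93.9] [549.4 -91. ] [549.8 -80.5] 13.149969266763629 10.491704234323917 18.22287127483217 mid [556.01754987 -87.18568924]
77.3262606487632
87.57105209236175
diag 87.8152505959477
70 [[[441, 367], [376, 234], [228, 295], [294, 426]], [[449, 449], [381, 310], [224, 373], [294, 510]], [[423, 471], [371, 365], [252, 413], [305, 517]]]
75 [[[444, 359], [367, 232], [225, 303], [304, 428]], [[452, 440], [371, 307], [221, 382], [304, 513]], [[426, 464], [363, 363], [249, 420], [312, 520]]]
80 [[[447, 350], [357, 229], [223, 312], [313, 430]], [[455, 431], [360, 305], [218, 391], [314, 515]], [[428, 457], [356, 361], [247, 427], [320, 521]]]
85 [[[448, 342], [347, 228], [221, 321], [323, 432]], [[457, 422], [350, 303], [217, 400], [324, 516]], [[429, 450], [348, 360], [246, 434], [328, 522]]]
90 [[[449, 333], [337, 228], [221, 330], [333, 432]], [[457, 413], [339, 303], [216, 410], [335, 517]], [[430, 443], [339, 360], [246, 441], [336, 523]]]
```

```bash
python3 - <<'E'
from h import *
go([503,281,140],-2.34)
E
```

```text
xyz cm [-25.87  29.65  11.38] ang [ 0.001 -0.001 -0.001]
```

>>> move_arm([
  {"gripper": 1, "xyz": [-25.9, 29.6, 0], "angular": [0, 0, 0]},
  {"gripper": 1, "xyz": [-25.9, 29.6, 0], "angular": [0, 0, 0]},
  {"gripper": 1, "xyz": [-25.9, 29.6, 0], "angular": [0, 0, 0]},
  {"gripper": 1, "xyz": [-25.9, 29.6, 0], "angular": [0, 0, 0]},
  {"gripper": 1, "xyz": [-25.9, 29.6, 6], "angular": [0, 0, 0]},
  {"gripper": 1, "xyz": [-25.9, 29.6, 11.4], "angular": [0, 0, 0]},
  {"gripper": 1, "xyz": [-25.9, 29.6, 11.4], "angular": [0, 0, 0]},
  {"gripper": 1, "xyz": [-25.9, 29.6, 11.4], "angular": [0, 0, 0]},
  {"gripper": 1, "xyz": [-25.9, 29.6, 11.4], "angular": [0, 0, 0]},
  {"gripper": 1, "xyz": [-25.9, 29.6, 11.4], "angular": [0, 0, 0]},
])

```text
clock: 2.9
position: [505.2, 280.3, 141.9]
ee_rot: [-0.389, 0.921, 0.0, 0.001]
contact_force: [-0.1, -0.3, -0.0]
gripper_width: 85.5
```

```bash
python3 - <<'E'
from h import *
s,p,R=pose();print(p.round(1),s["joints"].round(3));c=arm.get_calibration("wrist")
im,d=arm.get_image("wrist");np.savez("w2.npz",im=im,d=d,**{k:np.array(c[k]) for k in c});cv2.imwrite("pics/w2.png",im)
print(pix(c,[503,281,36]),pix(c,[550,332,84]))
cv2.imwrite("pics/w2.png",cv2.resize(im[140:440,160:480],(800,750))[:600])
E
```

```text
[505.2 280.3 141.9] [ 0.787  0.383 -0.237  0.    -0.948 -1.559]
[318.48305567 235.27982653] [321.7599635  362.00458064]
```

View pics/w2.png

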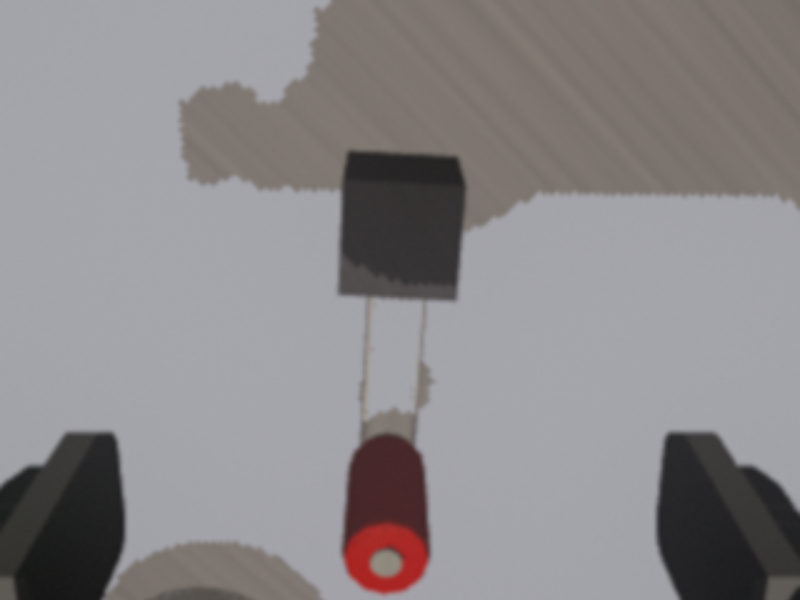

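Hub top corners are at crop (345,181), (464,185), (457,299) and (339,294). The grip top is centred at (386,557). The crank is almost aligned with the tool.

```bash
python3 - <<'E'
from h import *
c=dict(np.load("w2.npz"))
f=lambda u,v,z:ray(c,(160+(u+.5)/2.5-.5,140+(v+.5)/2.5-.5),z)[:2]
P=np.array([f(*q,36) for q in((345,181),(464,185),(457,299),(339,294))]);h=P.mean(0)
g=f(386,557,84);print(h,g,np.linalg.norm(g-h))
e=P[2]+P[3]-P[0]-P[1];print(np.linalg.norm(e)/2,np.arctan2(e[1],e[0]),np.arctan2(*(g-h)[::-1]))
e=P[3]+P[0]-P[1]-P[2];print(np.linalg.norm(e)/2,np.arctan2(e[1],e[0]))
yaw=np.arctan2(*(g-h)[::-1])-np.pi
go([h[0],h[1],141.9],yaw)
E
```

```text
[502.54671497 282.25220742] [553.76239528 328.85869687] 69.24746037200245
33.48420887731373 0.7482953919686709 0.738314926210925
33.19731729322199 -0.8123752783982751
xyz cm [0.05 0.32 0.  ] ang [-0.     0.003  0.061]
```

>>> move_arm([
  {"gripper": 1, "xyz": [0, 0, 4], "angular": [0, 0, 0.05]},
  {"gripper": 1, "xyz": [0, 0, 8], "angular": [0, 0, 0.05]},
  {"gripper": 1, "xyz": [0, 0, 8], "angular": [0, 0, 0.05]},
  {"gripper": 1, "xyz": [0, 0, 8], "angular": [0, 0, 0.05]},
])

```text
clock: 3.45
position: [505.6, 281.7, 62.2]
ee_rot: [-0.367, 0.93, 0.0, 0.002]
contact_force: [0.4, -0.1, 0.2]
gripper_width: 85.2
```

```bash
python3 - <<'E'
from h import *
print(pose()[1]);go([502.5,282.2,8],-2.392)
E
```

```text
[505.58771761 281.71303957  62.18639245]
xyz cm [0.21 0.25 5.42] ang [-0.001  0.003  0.001]
```

>>> move_arm([
  {"gripper": 1, "xyz": [0.2, 0.25, 3], "angular": [0, 0, 0]},
  {"gripper": 1, "xyz": [0.2, 0.25, 5.3], "angular": [0, 0, 0]},
  {"gripper": 1, "xyz": [0.2, 0.25, 5.4], "angular": [0, 0, 0]},
  {"gripper": 0, "xyz": [0.2, 0.25, 5.4], "angular": [0, 0, 0]},
  {"gripper": -1, "xyz": [0.2, 0.25, 5.4], "angular": [0, 0, 0]},
  {"gripper": -1, "xyz": [0.2, 0.25, 5.4], "angular": [0, 0, 0]},
  {"gripper": -1, "xyz": [0.2, 0.25, 5.4], "angular": [0, 0, 0]},
  {"gripper": -1, "xyz": [0.2, 0.25, 5.4], "angular": [0, 0, 0]},
])

```text
clock: 4.45
position: [501.9, 282.3, 7.5]
ee_rot: [-0.367, 0.93, 0.0, 0.001]
contact_force: [-0.7, -0.8, 6.2]
gripper_width: 33.1
```

```bash
python3 - <<'E'
from h import *
print(pose()[1]);go([555.9,-86.2,240],-1.763)
E
```

```text
[501.89365212 282.32992062   7.54576924]
xyz cm [ 21.16 -30.63 -23.28] ang [-0.001  0.002 -0.627]
```

>>> move_arm([
  {"gripper": -1, "xyz": [0, 0, -3], "angular": [0, 0, 0]},
  {"gripper": -1, "xyz": [0, 0, -8], "angular": [0, 0, 0]},
  {"gripper": -1, "xyz": [0, 0, -13], "angular": [0, 0, 0]},
  {"gripper": -1, "xyz": [2, -3, -18], "angular": [0, 0, -0.1]},
  {"gripper": -1, "xyz": [5, -7, -23.3], "angular": [0, 0, -0.2]},
  {"gripper": -1, "xyz": [8.4, -12, -23.3], "angular": [0, 0, -0.3]},
  {"gripper": -1, "xyz": [11.8, -17, -23.3], "angular": [0, 0, -0.4]},
  {"gripper": -1, "xyz": [15.2, -22, -23.3], "angular": [0, 0, -0.5]},
  {"gripper": -1, "xyz": [18.6, -27, -23.3], "angular": [0, 0, -0.6]},
  {"gripper": -1, "xyz": [21.15, -30.6, -23.3], "angular": [0, 0, -0.625]},
])

```text
clock: 5.7
position: [553.9, -88.6, 237.6]
ee_rot: [-0.635, 0.773, 0.001, -0.001]
contact_force: [0.2, 0.5, -3.3]
gripper_width: 33.0
```

>>> move_arm([
  {"gripper": -1, "xyz": [0, 0, 0], "angular": [0, 0, 0]},
  {"gripper": -1, "xyz": [0, 0, 0], "angular": [0, 0, 0]},
  {"gripper": -1, "xyz": [0, 0, 0], "angular": [0, 0, 0]},
])

```text
clock: 6.08
position: [554.8, -85.3, 238.7]
ee_rot: [-0.635, 0.772, 0.0, -0.0]
contact_force: [-0.6, -0.1, -3.8]
gripper_width: 32.9
```

```bash
python3 - <<'E'
from h import *
s,p,R=pose();print(p.round(1),s["joints"].round(3),s["contact_force"].round(1),s["gripper_width"]);c=arm.get_calibration("wrist")
go([555.9,-86.2,240],-1.763)
im,d=arm.get_image("wrist");np.savez("w3.npz",im=im,d=d,**{k:np.array(c[k]) for k in c})
i2,_=arm.get_image("scene")
cv2.imwrite("pics/w3.png",np.hstack([cv2.resize(im[140:440,160:480],(480,450)),cv2.resize(i2[160:280,220:305],(319,450))]))
E
```

```text
[554.8 -85.3 238.7] [ 1.360e-01  2.720e-01 -1.390e-01 -1.000e-03 -1.161e+00 -3.290e-01] [-0.6 -0.1 -3.8] 32.928279454822714
xyz cm [ 0.07 -0.13 -0.13] ang [ 0.001  0.    -0.002]
```

View pics/w3.png

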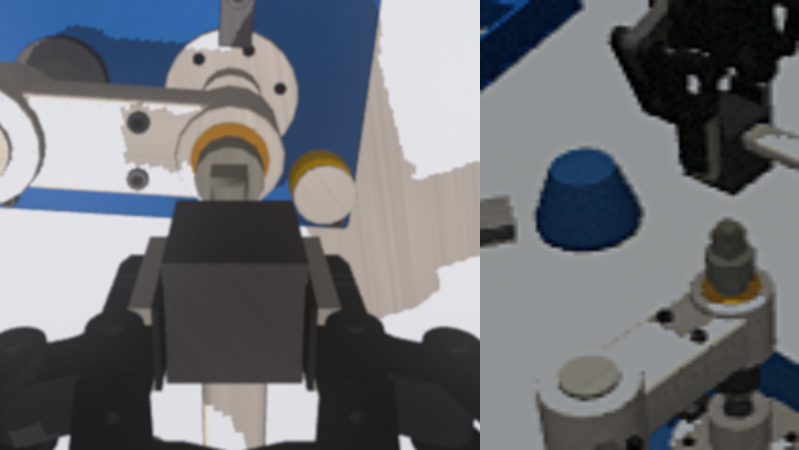

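```bash
python3 - <<'E'
import numpy as np,cv2
im=np.load("w3.npz")["im"][225:325,265:375]
cv2.imwrite("pics/w3c.png",cv2.resize(cv2.convertScaleAbs(im,alpha=1.3,beta=10),(660,600),interpolation=cv2.INTER_CUBIC))
E
```

```text
(no output)
```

View pics/w3c.png

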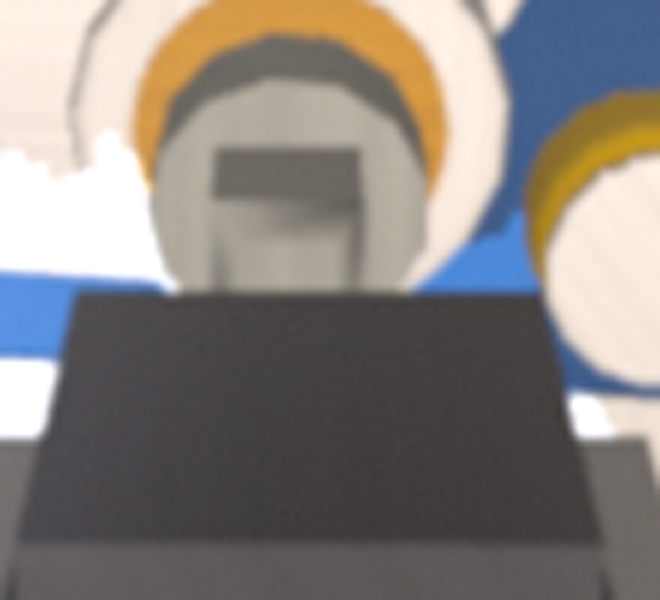

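```bash
python3 - <<'E'
from h import *
c=dict(np.load("w3.npz"))
f=lambda u,v,z:ray(c,(265+(u+.5)/6-.5,225+(v+.5)/6-.5),z)
_,p,R=pose()
T=lambda X:R.inv().apply(X-p).round(2)
for q,z in(((215,149),178),((360,150),178),((76,294),231.2),((543,294),231.2),((22,540),267.2),((601,540),267.2),((153,200),178),((427,200),178),((211,200),192),((363,200),192)):print(q,z,T(f(*q,z)))
E
```

```text
(215, 149) 178 [ 7.47 -8.56 61.03]
(360, 150) 178 [ 7.35  5.45 61.03]
(76, 294) 231.2 [ 15.74 -16.6    7.82]
(543, 294) 231.2 [15.69 17.53  7.83]
(22, 540) 267.2 [ 16.15 -16.25 -28.18]
(601, 540) 267.2 [ 16.1   17.26 -28.17]
(153, 200) 178 [  2.18 -14.67  61.02]
(427, 200) 178 [ 2.15 12.02 61.03]
(211, 200) 192 [ 7.68 -8.39 47.03]
(363, 200) 192 [ 7.67  5.4  47.03]
```

>>> move_arm([
  {"gripper": -1, "xyz": [0.16, -0.19, 1.5], "angular": [0, 0, 0]},
  {"gripper": -1, "xyz": [0.16, -0.19, 3], "angular": [0, 0, 0]},
  {"gripper": -1, "xyz": [0.16, -0.19, 3.3], "angular": [0, 0, 0]},
  {"gripper": -1, "xyz": [0.16, -0.19, 3.6], "angular": [0, 0, 0]},
  {"gripper": -1, "xyz": [0.16, -0.19, 3.7], "angular": [0, 0, 0]},
])

```text
clock: 6.8
position: [556.9, -88.3, 202.2]
ee_rot: [-0.635, 0.773, -0.0, 0.0]
contact_force: [-0.3, -0.4, -3.3]
gripper_width: 33.2
```

>>> move_arm([
  {"gripper": -1, "xyz": [0, 0, 0.15], "angular": [0, 0, 0]},
  {"gripper": -1, "xyz": [0, 0, 0.3], "angular": [0, 0, 0]},
])

```text
clock: 7.05
position: [556.9, -88.2, 199.6]
ee_rot: [-0.635, 0.773, -0.0, 0.0]
contact_force: [-1.3, 1.3, 0.3]
gripper_width: 33.2
```

>>> move_arm([
  {"gripper": -1, "xyz": [0, 0, 0.15], "angular": [0, 0, 0]},
  {"gripper": -1, "xyz": [0, 0, 0.3], "angular": [0, 0, 0]},
])

```text
clock: 7.3
position: [556.7, -87.9, 196.1]
ee_rot: [-0.635, 0.773, 0.0, 0.0]
contact_force: [-0.0, 2.6, -2.7]
gripper_width: 33.1
```

>>> move_arm([
  {"gripper": -1, "xyz": [-0.05, 0, 0.15], "angular": [0, 0, 0]},
  {"gripper": -1, "xyz": [-0.05, 0, 0.3], "angular": [0, 0, 0]},
  {"gripper": -1, "xyz": [-0.05, 0, 0.5], "angular": [0, 0, 0]},
])

```text
clock: 7.68
position: [556.7, -87.8, 190.9]
ee_rot: [-0.635, 0.773, 0.0, -0.0]
contact_force: [-1.1, 0.4, -3.2]
gripper_width: 33.0
```

Underside is about 183 mm and sliding freely. About 5 mm to go.

>>> move_arm([
  {"gripper": -1, "xyz": [0, 0, 0.15], "angular": [0, 0, 0]},
  {"gripper": -1, "xyz": [0, 0, 0.3], "angular": [0, 0, 0]},
  {"gripper": -1, "xyz": [0, 0, 0.45], "angular": [0, 0, 0]},
])

```text
clock: 8.05
position: [556.7, -87.8, 186.5]
ee_rot: [-0.635, 0.773, 0.0, -0.0]
contact_force: [-0.8, -0.6, -3.7]
gripper_width: 33.1
```

>>> move_arm([
  {"gripper": -1, "xyz": [0, 0, 0.1], "angular": [0, 0, 0]},
  {"gripper": -1, "xyz": [0, 0, 0.2], "angular": [0, 0, 0]},
])

```text
clock: 8.3
position: [556.8, -87.9, 185.6]
ee_rot: [-0.635, 0.772, -0.0, -0.0]
contact_force: [-4.2, 1.8, 5.1]
gripper_width: 32.8
```

>>> move_arm([
  {"gripper": -1, "xyz": [0, 0, 0.1], "angular": [0, 0, 0]},
  {"gripper": -1, "xyz": [0, 0, 0.1], "angular": [0, 0, 0]},
])

```text
clock: 8.55
position: [556.8, -87.9, 185.6]
ee_rot: [-0.635, 0.772, -0.0, 0.0]
contact_force: [-5.7, 1.1, 6.1]
gripper_width: 33.2
```

>>> move_arm([
  {"gripper": 1, "xyz": [0, 0, 0], "angular": [0, 0, 0]},
  {"gripper": 1, "xyz": [0, 0, 0], "angular": [0, 0, 0]},
  {"gripper": 1, "xyz": [0, 0, 0], "angular": [0, 0, 0]},
  {"gripper": 1, "xyz": [0, 0, -2], "angular": [0, 0, 0]},
  {"gripper": 1, "xyz": [0, 0, -7], "angular": [0, 0, 0]},
  {"gripper": 1, "xyz": [0, 0, -11], "angular": [0, 0, 0]},
  {"gripper": 1, "xyz": [0, 0, -11], "angular": [0, 0, 0]},
])

```text
clock: 9.43
position: [558.8, -87.9, 297.7]
ee_rot: [-0.635, 0.772, -0.003, 0.003]
contact_force: [-0.4, -0.5, -0.9]
gripper_width: 85.6
```

```bash
python3 - <<'E'
from h import *
s,p,R=pose();print(p.round(1),s["contact_force"].round(1));c=arm.get_calibration("wrist")
im,d=arm.get_image("wrist");np.savez("w4.npz",im=im,d=d,**{k:np.array(c[k]) for k in c})
cv2.imwrite("pics/w4.png",cv2.resize(im[190:470,180:460],(600,600)))
go([570.1,-17.8,293],-0.2)
print(pix(c,[556.5,-86.5,214]),pix(c,[570.1,-17.8,262]))
E
```

```text
[558.8 -87.9 297.7] [-0.4 -0.5 -0.9]
xyz cm [-7.1   0.13  0.22] ang [-0.004 -0.002 -1.566]
[320.78434593 248.92298963] [320.55790166 389.86088643]
```

View pics/w4.png

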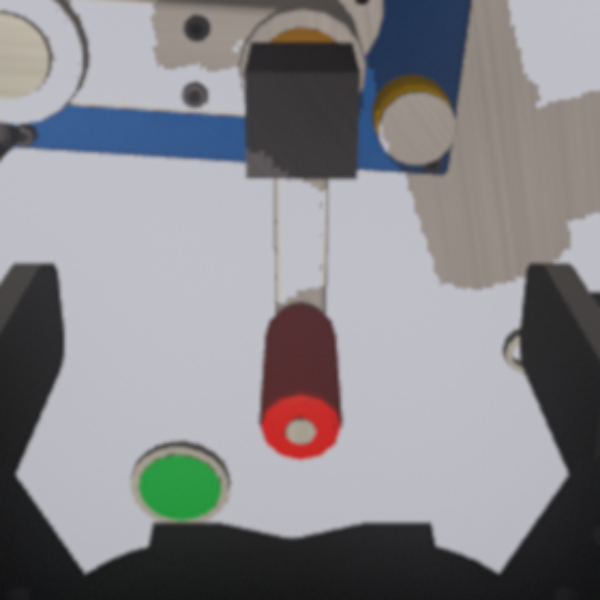

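The hub is seated squarely: top corners (246,73), (357,72), (357,178), (246,179), grip top centre (301,426). I'll get the positions.

```bash
python3 - <<'E'
from h import *
c=dict(np.load("w4.npz"));k=600/280
f=lambda u,v,z:ray(c,(180+(u+.5)/k-.5,190+(v+.5)/k-.5),z)[:2]
P=np.array([f(*q,214) for q in((246,73),(357,72),(357,178),(246,179))]);h=P.mean(0);g=f(301,426,262)
print(h,g,g-h,np.linalg.norm(g-h),np.arctan2(*(g-h)[::-1]),np.linalg.norm(P[0]-P[1]))
_,p,R=pose();print(p)
go([g[0],g[1],293],-0.2)
E
```

```text
[556.72739241 -86.58814429] [570.12546109 -18.76882985] [13.39806868 67.81931444] 69.13007779229285 1.375752489295476 32.65171482034496
[557.59605902 -87.67442481 295.16161042]
xyz cm [-7.    0.11  0.22] ang [-0.004 -0.002 -1.566]
```

>>> move_arm([
  {"gripper": 1, "xyz": [-4, 0.1, 0], "angular": [0, 0, -0.18]},
  {"gripper": 1, "xyz": [-7, 0.1, 0], "angular": [0, 0, -0.36]},
  {"gripper": 1, "xyz": [-7, 0.1, 0], "angular": [0, 0, -0.54]},
  {"gripper": 1, "xyz": [-7, 0.1, 0], "angular": [0, 0, -0.72]},
  {"gripper": 1, "xyz": [-7, 0.1, 0], "angular": [0, 0, -0.9]},
  {"gripper": 1, "xyz": [-7, 0.1, 0], "angular": [0, 0, -1.08]},
  {"gripper": 1, "xyz": [-7, 0.1, 0], "angular": [0, 0, -1.26]},
  {"gripper": 1, "xyz": [-7, 0.1, 0], "angular": [0, 0, -1.44]},
  {"gripper": 1, "xyz": [-7, 0.1, 0], "angular": [0, 0, -1.57]},
  {"gripper": 1, "xyz": [-7, 0.1, 0], "angular": [0, 0, -1.57]},
])

```text
clock: 10.72
position: [569.0, -18.9, 292.1]
ee_rot: [0.995, -0.099, -0.001, 0.0]
contact_force: [0.1, 0.3, 0.8]
gripper_width: 85.2
```

>>> move_arm([
  {"gripper": 1, "xyz": [0, 0, 0], "angular": [0, 0, -0.18]},
  {"gripper": 1, "xyz": [0, 0, 0], "angular": [0, 0, -0.36]},
  {"gripper": 1, "xyz": [0, 0, 0], "angular": [0, 0, -0.54]},
  {"gripper": 1, "xyz": [0, 0, 0], "angular": [0, 0, -0.72]},
  {"gripper": 1, "xyz": [0, 0, 0], "angular": [0, 0, -0.9]},
  {"gripper": 1, "xyz": [0, 0, 0], "angular": [0, 0, -1.08]},
  {"gripper": 1, "xyz": [0, 0, 0], "angular": [0, 0, -1.26]},
  {"gripper": 1, "xyz": [0, 0, 0], "angular": [0, 0, -1.44]},
  {"gripper": 1, "xyz": [0, 0, 0], "angular": [0, 0, -1.57]},
  {"gripper": 1, "xyz": [0, 0, 0], "angular": [0, 0, -1.57]},
])

```text
clock: 11.98
position: [569.2, -18.9, 292.8]
ee_rot: [0.774, 0.633, -0.001, -0.0]
contact_force: [-0.3, -0.1, -0.3]
gripper_width: 85.6
```

```bash
python3 - <<'E'
from h import *
s,p,R=pose();print(p.round(1),s["joints"].round(3));go([570.2,-17.8,224],1.376)
E
```

```text
[569.2 -18.9 292.8] [ 0.251  0.254 -0.027 -0.    -1.291  2.691]
xyz cm [0.13 0.09 6.88] ang [-0.001  0.    -0.005]
```

>>> move_arm([
  {"gripper": 1, "xyz": [0.1, 0.1, 4], "angular": [0, 0, 0]},
  {"gripper": 0.4, "xyz": [0.1, 0.1, 6.8], "angular": [0, 0, 0]},
  {"gripper": -0.1, "xyz": [0.1, 0.1, 6.8], "angular": [0, 0, 0]},
  {"gripper": -0.3, "xyz": [0.1, 0.1, 6.8], "angular": [0, 0, 0]},
  {"gripper": -0.3, "xyz": [0.1, 0.1, 6.8], "angular": [0, 0, 0]},
  {"gripper": -0.3, "xyz": [0.1, 0.1, 6.8], "angular": [0, 0, 0]},
])

```text
clock: 12.72
position: [571.0, -18.0, 226.7]
ee_rot: [0.773, 0.634, 0.001, 0.0]
contact_force: [-0.6, -0.5, -0.2]
gripper_width: 30.2
```

```bash
cat >> h.py <<'E'
import json
def arc(D,n,phi=0.3,g=-0.38,rot=1.0,dr=0,da=0): # D cw angle over n rows; dr, da: radial (mm) and angle correction
    out=[]
    for i in range(1,n+1):
        a=D*i/n;f=i/n;A=a+da*f;r=np.array([np.cos(phi),np.sin(phi)]);t=np.array([-np.sin(phi),np.cos(phi)])
        q=((70+dr*f)*np.cos(A)-70)*r+(70+dr*f)*np.sin(A)*t
        out.append({"gripper":g,"xyz":[round(float(q[0])/10,2),round(float(q[1])/10,2),round(.4*a/2/np.pi,2)],"angular":[0,0,round(a*rot,3)]})
    print(D,json.dumps(out))
def st(C=(556.6,-86.5),th0=1.376):
    s,p,R=pose();d=p[:2]-C;x=R.as_matrix()[:2,0];f=s["contact_force"]
    th=np.arctan2(d[1],d[0]);r=d/np.linalg.norm(d);t=np.array([r[1],-r[0]])
    print("cw",round((th0-th)%(2*np.pi),3),"r",np.linalg.norm(d).round(1),"z",p[2].round(1),"phi",round(np.arctan2(x[1],x[0])-th,3),"Ft",(f[:2]@t).round(1),"Fr",(f[:2]@r).round(1),"Fz",f[2].round(1),"j6",s["joints"][5].round(3),"t",s["clock"],"w",round(s["gripper_width"],1))
E
python3 - <<'E'
from h import *
st();arc(.3,5);arc(1.45,10);arc(-0.875,7)
E
```

```text
cw 0.013 r 70.0 z 226.7 phi 0.011 Ft -0.5 Fr -0.6 Fz -0.2 j6 2.693 t 12.725 w 30.2
0.3 [{"gripper": -0.38, "xyz": [-0.14, 0.4, 0.0], "angular": [0, 0, 0.06]}, {"gripper": -0.38, "xyz": [-0.3, 0.79, 0.01], "angular": [0, 0, 0.12]}, {"gripper": -0.38, "xyz": [-0.48, 1.16, 0.01], "angular": [0, 0, 0.18]}, {"gripper": -0.38, "xyz": [-0.68, 1.53, 0.02], "angular": [0, 0, 0.24]}, {"gripper": -0.38, "xyz": [-0.91, 1.88, 0.02], "angular": [0, 0, 0.3]}]
1.45 [{"gripper": -0.38, "xyz": [-0.37, 0.94, 0.01], "angular": [0, 0, 0.145]}, {"gripper": -0.38, "xyz": [-0.87, 1.83, 0.02], "angular": [0, 0, 0.29]}, {"gripper": -0.38, "xyz": [-1.49, 2.63, 0.03], "angular": [0, 0, 0.435]}, {"gripper": -0.38, "xyz": [-2.23, 3.33, 0.04], "angular": [0, 0, 0.58]}, {"gripper": -0.38, "xyz": [-3.05, 3.91, 0.05], "angular": [0, 0, 0.725]}, {"gripper": -0.38, "xyz": [-3.96, 4.38, 0.06], "angular": [0, 0, 0.87]}, {"gripper": -0.38, "xyz": [-4.92, 4.7, 0.06], "angular": [0, 0, 1.015]}, {"gripper": -0.38, "xyz": [-5.91, 4.89, 0.07], "angular": [0, 0, 1.16]}, {"gripper": -0.38, "xyz": [-6.93, 4.93, 0.08], "angular": [0, 0, 1.305]}, {"gripper": -0.38, "xyz": [-7.94, 4.82, 0.09], "angular": [0, 0, 1.45]}]
-0.875 [{"gripper": -0.38, "xyz": [0.21, -0.85, -0.01], "angular": [0, 0, -0.125]}, {"gripper": -0.38, "xyz": [0.3, -1.72, -0.02], "angular": [0, 0, -0.25]}, {"gripper": -0.38, "xyz": [0.29, -2.59, -0.02], "angular": [0, 0, -0.375]}, {"gripper": -0.38, "xyz": [0.17, -3.46, -0.03], "angular": [0, 0, -0.5]}, {"gripper": -0.38, "xyz": [-0.05, -4.3, -0.04], "angular": [0, 0, -0.625]}, {"gripper": -0.38, "xyz": [-0.38, -5.11, -0.05], "angular": [0, 0, -0.75]}, {"gripper": -0.38, "xyz": [-0.81, -5.88, -0.06], "angular": [0, 0, -0.875]}]
```

>>> move_arm([
  {"gripper": -0.38, "xyz": [0, 0, 0.2], "angular": [0, 0, -0.15]},
  {"gripper": -0.38, "xyz": [0, 0, 0.2], "angular": [0, 0, -0.3]},
  {"gripper": -0.38, "xyz": [0, 0, 0.2], "angular": [0, 0, -0.3]},
])

```text
clock: 13.1
position: [570.7, -18.1, 224.2]
ee_rot: [0.67, 0.742, 0.0, 0.0]
contact_force: [-0.4, 0.4, -0.8]
gripper_width: 26.5
```

```bash
python3 -c "
from h import *
st()"
```

```text
cw 0.009 r 69.9 z 224.2 phi 0.305 Ft -0.5 Fr 0.3 Fz -0.8 j6 2.991 t 13.1 w 26.5
```

>>> move_arm([
  {"gripper": -0.38, "xyz": [-0.14, 0.4, 0], "angular": [0, 0, 0.06]},
  {"gripper": -0.38, "xyz": [-0.3, 0.79, 0.01], "angular": [0, 0, 0.12]},
  {"gripper": -0.38, "xyz": [-0.48, 1.16, 0.01], "angular": [0, 0, 0.18]},
  {"gripper": -0.38, "xyz": [-0.68, 1.53, 0.02], "angular": [0, 0, 0.24]},
  {"gripper": -0.38, "xyz": [-0.91, 1.88, 0.02], "angular": [0, 0, 0.3]},
])

```text
clock: 13.72
position: [588.2, -25.3, 223.4]
ee_rot: [0.775, 0.632, -0.002, -0.002]
contact_force: [-5.1, 1.6, 2.0]
gripper_width: 26.2
```

```bash
python3 -c "
from h import *
st()"
```

```text
cw 0.281 r 68.9 z 223.4 phi 0.274 Ft -5.3 Fr -0.9 Fz 2.0 j6 2.709 t 13.725 w 26.2
```

>>> move_arm([
  {"gripper": -0.38, "xyz": [-0.37, 0.94, 0.01], "angular": [0, 0, 0.145]},
  {"gripper": -0.38, "xyz": [-0.87, 1.83, 0.02], "angular": [0, 0, 0.29]},
  {"gripper": -0.38, "xyz": [-1.49, 2.63, 0.03], "angular": [0, 0, 0.435]},
  {"gripper": -0.38, "xyz": [-2.23, 3.33, 0.04], "angular": [0, 0, 0.58]},
  {"gripper": -0.38, "xyz": [-3.05, 3.91, 0.05], "angular": [0, 0, 0.725]},
  {"gripper": -0.38, "xyz": [-3.96, 4.38, 0.06], "angular": [0, 0, 0.87]},
  {"gripper": -0.38, "xyz": [-4.92, 4.7, 0.06], "angular": [0, 0, 1.015]},
  {"gripper": -0.38, "xyz": [-5.91, 4.89, 0.07], "angular": [0, 0, 1.16]},
  {"gripper": -0.38, "xyz": [-6.93, 4.93, 0.08], "angular": [0, 0, 1.305]},
  {"gripper": -0.38, "xyz": [-7.94, 4.82, 0.09], "angular": [0, 0, 1.45]},
])

```text
clock: 14.98
position: [622.4, -110.9, 222.7]
ee_rot: [0.999, -0.041, 0.001, -0.001]
contact_force: [0.8, 5.2, 1.0]
gripper_width: 26.5
```

```bash
python3 -c "
from h import *
st()"
```

```text
cw 1.732 r 70.2 z 222.7 phi 0.273 Ft -5.1 Fr -1.1 Fz 1.0 j6 1.411 t 14.975 w 26.5
```

Steady at 5 N. I'll continue with the second part of the half turn.

>>> move_arm([
  {"gripper": -0.38, "xyz": [-0.37, 0.94, 0.01], "angular": [0, 0, 0.145]},
  {"gripper": -0.38, "xyz": [-0.87, 1.83, 0.02], "angular": [0, 0, 0.29]},
  {"gripper": -0.38, "xyz": [-1.49, 2.63, 0.03], "angular": [0, 0, 0.435]},
  {"gripper": -0.38, "xyz": [-2.23, 3.33, 0.04], "angular": [0, 0, 0.58]},
  {"gripper": -0.38, "xyz": [-3.05, 3.91, 0.05], "angular": [0, 0, 0.725]},
  {"gripper": -0.38, "xyz": [-3.96, 4.38, 0.06], "angular": [0, 0, 0.87]},
  {"gripper": -0.38, "xyz": [-4.92, 4.7, 0.06], "angular": [0, 0, 1.015]},
  {"gripper": -0.38, "xyz": [-5.91, 4.89, 0.07], "angular": [0, 0, 1.16]},
  {"gripper": -0.38, "xyz": [-6.93, 4.93, 0.08], "angular": [0, 0, 1.305]},
  {"gripper": -0.38, "xyz": [-7.94, 4.82, 0.09], "angular": [0, 0, 1.45]},
])

```text
clock: 16.23
position: [541.9, -154.3, 222.7]
ee_rot: [0.72, -0.694, 0.003, -0.003]
contact_force: [5.3, 1.3, -1.9]
gripper_width: 26.2
```

```bash
python3 -c "
from h import *
st()"
```

```text
cw 3.16 r 69.3 z 222.7 phi 0.251 Ft -4.9 Fr -2.4 Fz -1.9 j6 0.027 t 16.225 w 26.2
```

```bash
python3 -c "
from h import *
arc(.1,1);arc(-1.2,10);arc(-.55,5);arc(1.1,8)"
```

```text
0.1 [{"gripper": -0.38, "xyz": [-0.24, 0.66, 0.01], "angular": [0, 0, 0.1]}]
-1.2 [{"gripper": -0.38, "xyz": [0.2, -0.82, -0.01], "angular": [0, 0, -0.12]}, {"gripper": -0.38, "xyz": [0.3, -1.65, -0.02], "angular": [0, 0, -0.24]}, {"gripper": -0.38, "xyz": [0.3, -2.49, -0.02], "angular": [0, 0, -0.36]}, {"gripper": -0.38, "xyz": [0.2, -3.32, -0.03], "angular": [0, 0, -0.48]}, {"gripper": -0.38, "xyz": [0.0, -4.14, -0.04], "angular": [0, 0, -0.6]}, {"gripper": -0.38, "xyz": [-0.3, -4.92, -0.05], "angular": [0, 0, -0.72]}, {"gripper": -0.38, "xyz": [-0.68, -5.67, -0.05], "angular": [0, 0, -0.84]}, {"gripper": -0.38, "xyz": [-1.16, -6.36, -0.06], "angular": [0, 0, -0.96]}, {"gripper": -0.38, "xyz": [-1.71, -6.99, -0.07], "angular": [0, 0, -1.08]}, {"gripper": -0.38, "xyz": [-2.34, -7.55, -0.08], "angular": [0, 0, -1.2]}]
-0.55 [{"gripper": -0.38, "xyz": [0.19, -0.75, -0.01], "angular": [0, 0, -0.11]}, {"gripper": -0.38, "xyz": [0.29, -1.51, -0.01], "angular": [0, 0, -0.22]}, {"gripper": -0.38, "xyz": [0.31, -2.28, -0.02], "angular": [0, 0, -0.33]}, {"gripper": -0.38, "xyz": [0.24, -3.05, -0.03], "angular": [0, 0, -0.44]}, {"gripper": -0.38, "xyz": [0.1, -3.8, -0.04], "angular": [0, 0, -0.55]}]
1.1 [{"gripper": -0.38, "xyz": [-0.35, 0.9, 0.01], "angular": [0, 0, 0.138]}, {"gripper": -0.38, "xyz": [-0.81, 1.74, 0.02], "angular": [0, 0, 0.275]}, {"gripper": -0.38, "xyz": [-1.39, 2.51, 0.03], "angular": [0, 0, 0.413]}, {"gripper": -0.38, "xyz": [-2.07, 3.19, 0.04], "angular": [0, 0, 0.55]}, {"gripper": -0.38, "xyz": [-2.83, 3.77, 0.04], "angular": [0, 0, 0.688]}, {"gripper": -0.38, "xyz": [-3.67, 4.25, 0.05], "angular": [0, 0, 0.825]}, {"gripper": -0.38, "xyz": [-4.56, 4.6, 0.06], "angular": [0, 0, 0.963]}, {"gripper": -0.38, "xyz": [-5.5, 4.83, 0.07], "angular": [0, 0, 1.1]}]
```

>>> move_arm([
  {"gripper": -0.38, "xyz": [-0.24, 0.66, 0.01], "angular": [0, 0, 0.1]},
  {"gripper": -0.38, "xyz": [-0.24, 0.66, 0.01], "angular": [0, 0, 0.1]},
])

```text
clock: 16.48
position: [534.2, -152.3, 222.5]
ee_rot: [-0.687, 0.726, -0.002, 0.002]
contact_force: [5.1, -0.1, -2.2]
gripper_width: 26.5
```

>>> move_arm([
  {"gripper": -0.38, "xyz": [0.2, -0.82, -0.01], "angular": [0, 0, -0.12]},
  {"gripper": -0.38, "xyz": [0.3, -1.65, -0.02], "angular": [0, 0, -0.24]},
  {"gripper": -0.38, "xyz": [0.3, -2.49, -0.02], "angular": [0, 0, -0.36]},
  {"gripper": -0.38, "xyz": [0.2, -3.32, -0.03], "angular": [0, 0, -0.48]},
  {"gripper": -0.38, "xyz": [0, -4.14, -0.04], "angular": [0, 0, -0.6]},
  {"gripper": -0.38, "xyz": [-0.3, -4.92, -0.05], "angular": [0, 0, -0.72]},
  {"gripper": -0.38, "xyz": [-0.68, -5.67, -0.05], "angular": [0, 0, -0.84]},
  {"gripper": -0.38, "xyz": [-1.16, -6.36, -0.06], "angular": [0, 0, -0.96]},
  {"gripper": -0.38, "xyz": [-1.71, -6.99, -0.07], "angular": [0, 0, -1.08]},
  {"gripper": -0.38, "xyz": [-2.34, -7.55, -0.08], "angular": [0, 0, -1.2]},
])

```text
clock: 17.73
position: [607.4, -135.3, 222.5]
ee_rot: [0.978, -0.21, -0.002, 0.002]
contact_force: [-3.3, -5.4, 1.2]
gripper_width: 26.2
```

```bash
python3 -c "
from h import *
st()"
```

```text
cw 2.142 r 70.4 z 222.5 phi 0.343 Ft 6.2 Fr 1.4 Fz 1.2 j6 1.105 t 17.725 w 26.2
```

>>> move_arm([
  {"gripper": -0.38, "xyz": [0.19, -0.75, -0.01], "angular": [0, 0, -0.11]},
  {"gripper": -0.38, "xyz": [0.29, -1.51, -0.01], "angular": [0, 0, -0.22]},
  {"gripper": -0.38, "xyz": [0.31, -2.28, -0.02], "angular": [0, 0, -0.33]},
  {"gripper": -0.38, "xyz": [0.24, -3.05, -0.03], "angular": [0, 0, -0.44]},
  {"gripper": -0.38, "xyz": [0.1, -3.8, -0.04], "angular": [0, 0, -0.55]},
])

```text
clock: 18.35
position: [625.2, -101.1, 223.2]
ee_rot: [0.998, 0.064, -0.001, 0.002]
contact_force: [0.7, -5.5, -0.3]
gripper_width: 26.4
```

```bash
python3 -c "
from h import *
st();arc(1.5,10)"
```

```text
cw 1.586 r 70.2 z 223.2 phi 0.337 Ft 5.3 Fr 1.8 Fz -0.3 j6 1.6 t 18.35 w 26.4
1.5 [{"gripper": -0.38, "xyz": [-0.38, 0.98, 0.01], "angular": [0, 0, 0.15]}, {"gripper": -0.38, "xyz": [-0.91, 1.88, 0.02], "angular": [0, 0, 0.3]}, {"gripper": -0.38, "xyz": [-1.57, 2.7, 0.03], "angular": [0, 0, 0.45]}, {"gripper": -0.38, "xyz": [-2.34, 3.41, 0.04], "angular": [0, 0, 0.6]}, {"gripper": -0.38, "xyz": [-3.2, 4.0, 0.05], "angular": [0, 0, 0.75]}, {"gripper": -0.38, "xyz": [-4.15, 4.46, 0.06], "angular": [0, 0, 0.9]}, {"gripper": -0.38, "xyz": [-5.15, 4.76, 0.07], "angular": [0, 0, 1.05]}, {"gripper": -0.38, "xyz": [-6.19, 4.91, 0.08], "angular": [0, 0, 1.2]}, {"gripper": -0.38, "xyz": [-7.24, 4.91, 0.09], "angular": [0, 0, 1.35]}, {"gripper": -0.38, "xyz": [-8.28, 4.75, 0.1], "angular": [0, 0, 1.5]}]
```

>>> move_arm([
  {"gripper": -0.38, "xyz": [-0.38, 0.98, 0.01], "angular": [0, 0, 0.15]},
  {"gripper": -0.38, "xyz": [-0.91, 1.88, 0.02], "angular": [0, 0, 0.3]},
  {"gripper": -0.38, "xyz": [-1.57, 2.7, 0.03], "angular": [0, 0, 0.45]},
  {"gripper": -0.38, "xyz": [-2.34, 3.41, 0.04], "angular": [0, 0, 0.6]},
  {"gripper": -0.38, "xyz": [-3.2, 4.0, 0.05], "angular": [0, 0, 0.75]},
  {"gripper": -0.38, "xyz": [-4.15, 4.46, 0.06], "angular": [0, 0, 0.9]},
  {"gripper": -0.38, "xyz": [-5.15, 4.76, 0.07], "angular": [0, 0, 1.05]},
  {"gripper": -0.38, "xyz": [-6.19, 4.91, 0.08], "angular": [0, 0, 1.2]},
  {"gripper": -0.38, "xyz": [-7.24, 4.91, 0.09], "angular": [0, 0, 1.35]},
  {"gripper": -0.38, "xyz": [-8.28, 4.75, 0.1], "angular": [0, 0, 1.5]},
])

```text
clock: 19.6
position: [551.4, -156.1, 222.3]
ee_rot: [0.771, -0.637, 0.002, -0.002]
contact_force: [5.2, 2.5, -2.0]
gripper_width: 26.8
```

```bash
python3 -c "
from h import *
st()"
```

```text
cw 3.022 r 69.8 z 222.3 phi 0.265 Ft -5.0 Fr -2.9 Fz -2.0 j6 0.184 t 19.6 w 26.8
```

>>> move_arm([
  {"gripper": -0.38, "xyz": [-0.38, 0.98, 0.01], "angular": [0, 0, 0.15]},
  {"gripper": -0.38, "xyz": [-0.91, 1.88, 0.02], "angular": [0, 0, 0.3]},
  {"gripper": -0.38, "xyz": [-1.57, 2.7, 0.03], "angular": [0, 0, 0.45]},
  {"gripper": -0.38, "xyz": [-2.34, 3.41, 0.04], "angular": [0, 0, 0.6]},
  {"gripper": -0.38, "xyz": [-3.2, 4.0, 0.05], "angular": [0, 0, 0.75]},
  {"gripper": -0.38, "xyz": [-4.15, 4.46, 0.06], "angular": [0, 0, 0.9]},
  {"gripper": -0.38, "xyz": [-5.15, 4.76, 0.07], "angular": [0, 0, 1.05]},
  {"gripper": -0.38, "xyz": [-6.19, 4.91, 0.08], "angular": [0, 0, 1.2]},
  {"gripper": -0.38, "xyz": [-7.24, 4.91, 0.09], "angular": [0, 0, 1.35]},
  {"gripper": -0.38, "xyz": [-8.28, 4.75, 0.1], "angular": [0, 0, 1.5]},
])

```text
clock: 20.85
position: [486.8, -85.5, 221.1]
ee_rot: [-0.13, 0.992, -0.001, -0.0]
contact_force: [1.7, -5.7, -1.1]
gripper_width: 26.6
```

```bash
python3 -c "
from h import *
st()"
```

```text
cw 4.532 r 69.8 z 221.1 phi -6.008 Ft -5.6 Fr -1.8 Fz -1.1 j6 -1.468 t 20.85 w 26.6
```

>>> move_arm([
  {"gripper": -0.38, "xyz": [-0.34, 0.88, 0.01], "angular": [0, 0, 0.135]},
  {"gripper": -0.38, "xyz": [-0.79, 1.71, 0.02], "angular": [0, 0, 0.27]},
])

```text
clock: 21.1
position: [489.2, -67.1, 220.8]
ee_rot: [0.004, 1.0, -0.002, -0.001]
contact_force: [-0.0, -6.4, 0.2]
gripper_width: 26.6
```

```bash
python3 -c "
from h import *
st()"
```

```text
cw 4.797 r 70.1 z 220.8 phi 0.271 Ft -6.2 Fr -1.7 Fz 0.2 j6 -1.776 t 21.1 w 26.6
```

>>> move_arm([
  {"gripper": -0.38, "xyz": [0.2, -0.82, -0.01], "angular": [0, 0, -0.12]},
  {"gripper": -0.38, "xyz": [0.3, -1.65, -0.02], "angular": [0, 0, -0.24]},
  {"gripper": -0.38, "xyz": [0.3, -2.49, -0.02], "angular": [0, 0, -0.36]},
  {"gripper": -0.38, "xyz": [0.2, -3.32, -0.03], "angular": [0, 0, -0.48]},
  {"gripper": -0.38, "xyz": [0, -4.14, -0.04], "angular": [0, 0, -0.6]},
  {"gripper": -0.38, "xyz": [-0.3, -4.92, -0.05], "angular": [0, 0, -0.72]},
  {"gripper": -0.38, "xyz": [-0.68, -5.67, -0.05], "angular": [0, 0, -0.84]},
  {"gripper": -0.38, "xyz": [-1.16, -6.36, -0.06], "angular": [0, 0, -0.96]},
  {"gripper": -0.38, "xyz": [-1.71, -6.99, -0.07], "angular": [0, 0, -1.08]},
  {"gripper": -0.38, "xyz": [-2.34, -7.55, -0.08], "angular": [0, 0, -1.2]},
])

```text
clock: 22.35
position: [510.0, -141.3, 220.9]
ee_rot: [-0.564, 0.826, 0.003, -0.003]
contact_force: [-5.2, 2.6, 2.2]
gripper_width: 26.4
```

>>> move_arm([
  {"gripper": -0.38, "xyz": [0.19, -0.75, -0.01], "angular": [0, 0, -0.11]},
  {"gripper": -0.38, "xyz": [0.29, -1.51, -0.01], "angular": [0, 0, -0.22]},
  {"gripper": -0.38, "xyz": [0.31, -2.28, -0.02], "angular": [0, 0, -0.33]},
  {"gripper": -0.38, "xyz": [0.24, -3.05, -0.03], "angular": [0, 0, -0.44]},
  {"gripper": -0.38, "xyz": [0.1, -3.8, -0.04], "angular": [0, 0, -0.55]},
])

```text
clock: 22.98
position: [544.6, -157.0, 221.3]
ee_rot: [0.767, -0.641, -0.004, 0.003]
contact_force: [-6.5, -1.0, 2.8]
gripper_width: 26.7
```

```bash
python3 -c "
from h import *
st()"
```

```text
cw 3.116 r 71.5 z 221.3 phi 0.347 Ft 6.2 Fr 2.1 Fz 2.8 j6 0.172 t 22.975 w 26.7
```

>>> move_arm([
  {"gripper": -0.38, "xyz": [-0.38, 0.98, 0.01], "angular": [0, 0, 0.15]},
  {"gripper": -0.38, "xyz": [-0.91, 1.88, 0.02], "angular": [0, 0, 0.3]},
  {"gripper": -0.38, "xyz": [-1.57, 2.7, 0.03], "angular": [0, 0, 0.45]},
  {"gripper": -0.38, "xyz": [-2.34, 3.41, 0.04], "angular": [0, 0, 0.6]},
  {"gripper": -0.38, "xyz": [-3.2, 4.0, 0.05], "angular": [0, 0, 0.75]},
  {"gripper": -0.38, "xyz": [-4.15, 4.46, 0.06], "angular": [0, 0, 0.9]},
  {"gripper": -0.38, "xyz": [-5.15, 4.76, 0.07], "angular": [0, 0, 1.05]},
  {"gripper": -0.38, "xyz": [-6.19, 4.91, 0.08], "angular": [0, 0, 1.2]},
  {"gripper": -0.38, "xyz": [-7.24, 4.91, 0.09], "angular": [0, 0, 1.35]},
  {"gripper": -0.38, "xyz": [-8.28, 4.75, 0.1], "angular": [0, 0, 1.5]},
])

```text
clock: 24.22
position: [486.7, -84.1, 221.0]
ee_rot: [-0.12, 0.993, -0.001, -0.001]
contact_force: [2.7, -5.2, -0.9]
gripper_width: 26.3
```

>>> move_arm([
  {"gripper": -0.38, "xyz": [-0.34, 0.88, 0.01], "angular": [0, 0, 0.135]},
  {"gripper": -0.38, "xyz": [-0.79, 1.71, 0.02], "angular": [0, 0, 0.27]},
])

```text
clock: 24.48
position: [489.4, -65.8, 220.7]
ee_rot: [0.014, 1.0, -0.002, -0.001]
contact_force: [0.1, -6.2, -0.8]
gripper_width: 26.5
```

```bash
python3 -c "
from h import *
st();arc(.08,4)"
```

```text
cw 4.816 r 70.3 z 220.7 phi 0.27 Ft -5.9 Fr -1.9 Fz -0.8 j6 -1.798 t 24.475 w 26.5
0.08 [{"gripper": -0.38, "xyz": [-0.04, 0.13, 0.0], "angular": [0, 0, 0.02]}, {"gripper": -0.38, "xyz": [-0.09, 0.27, 0.0], "angular": [0, 0, 0.04]}, {"gripper": -0.38, "xyz": [-0.14, 0.4, 0.0], "angular": [0, 0, 0.06]}, {"gripper": -0.38, "xyz": [-0.19, 0.53, 0.01], "angular": [0, 0, 0.08]}]
```

>>> move_arm([
  {"gripper": -0.38, "xyz": [-0.04, 0.13, 0], "angular": [0, 0, 0.02]},
  {"gripper": -0.38, "xyz": [-0.09, 0.27, 0], "angular": [0, 0, 0.04]},
  {"gripper": -0.38, "xyz": [-0.14, 0.4, 0], "angular": [0, 0, 0.06]},
  {"gripper": -0.38, "xyz": [-0.19, 0.53, 0.01], "angular": [0, 0, 0.08]},
])

```text
clock: 24.98
position: [491.3, -60.5, 220.4]
ee_rot: [0.052, 0.999, -0.001, -0.001]
contact_force: [-0.4, -4.8, 0.7]
gripper_width: 26.7
```

>>> move_arm([
  {"gripper": -0.38, "xyz": [-0.04, 0.13, 0], "angular": [0, 0, 0.02]},
  {"gripper": -0.38, "xyz": [-0.09, 0.27, 0], "angular": [0, 0, 0.04]},
  {"gripper": -0.38, "xyz": [-0.14, 0.4, 0], "angular": [0, 0, 0.06]},
  {"gripper": -0.38, "xyz": [-0.19, 0.53, 0.01], "angular": [0, 0, 0.08]},
])

```text
clock: 25.48
position: [493.6, -55.4, 220.3]
ee_rot: [0.092, 0.996, -0.001, -0.002]
contact_force: [-0.1, -4.9, 1.3]
gripper_width: 26.2
```

```bash
python3 -c "
from h import *
st()"
```

```text
cw 4.976 r 70.2 z 220.3 phi 0.275 Ft -4.4 Fr -2.0 Fz 1.3 j6 -1.971 t 25.475 w 26.2
```

>>> move_arm([
  {"gripper": -0.38, "xyz": [-0.04, 0.13, 0], "angular": [0, 0, 0.02]},
  {"gripper": -0.38, "xyz": [-0.09, 0.27, 0], "angular": [0, 0, 0.04]},
  {"gripper": -0.38, "xyz": [-0.14, 0.4, 0], "angular": [0, 0, 0.06]},
  {"gripper": -0.38, "xyz": [-0.19, 0.53, 0.01], "angular": [0, 0, 0.08]},
])

```text
clock: 25.98
position: [496.2, -50.6, 220.2]
ee_rot: [0.131, 0.991, -0.001, -0.002]
contact_force: [-1.0, -5.2, 1.2]
gripper_width: 26.4
```

>>> move_arm([
  {"gripper": -0.38, "xyz": [-0.04, 0.13, 0], "angular": [0, 0, 0.02]},
  {"gripper": -0.38, "xyz": [-0.09, 0.27, 0], "angular": [0, 0, 0.04]},
  {"gripper": -0.38, "xyz": [-0.14, 0.4, 0], "angular": [0, 0, 0.06]},
  {"gripper": -0.38, "xyz": [-0.19, 0.53, 0.01], "angular": [0, 0, 0.08]},
])

```text
clock: 26.48
position: [499.3, -46.0, 220.1]
ee_rot: [0.171, 0.985, -0.001, -0.002]
contact_force: [-1.0, -4.4, 0.3]
gripper_width: 26.6
```

>>> move_arm([
  {"gripper": -0.38, "xyz": [-0.04, 0.13, 0], "angular": [0, 0, 0.02]},
  {"gripper": -0.38, "xyz": [-0.09, 0.27, 0], "angular": [0, 0, 0.04]},
  {"gripper": -0.38, "xyz": [-0.14, 0.4, 0], "angular": [0, 0, 0.06]},
  {"gripper": -0.38, "xyz": [-0.19, 0.53, 0.01], "angular": [0, 0, 0.08]},
])

```text
clock: 26.98
position: [502.7, -41.7, 220.0]
ee_rot: [0.21, 0.978, -0.001, -0.002]
contact_force: [-1.9, -4.4, 0.7]
gripper_width: 26.6
```

>>> move_arm([
  {"gripper": -0.38, "xyz": [-0.04, 0.13, 0], "angular": [0, 0, 0.02]},
  {"gripper": -0.38, "xyz": [-0.09, 0.27, 0], "angular": [0, 0, 0.04]},
  {"gripper": -0.38, "xyz": [-0.14, 0.4, 0], "angular": [0, 0, 0.06]},
  {"gripper": -0.38, "xyz": [-0.19, 0.53, 0.01], "angular": [0, 0, 0.08]},
])

```text
clock: 27.48
position: [506.5, -37.6, 219.8]
ee_rot: [0.249, 0.968, -0.002, -0.002]
contact_force: [-2.7, -3.3, 1.8]
gripper_width: 26.7
```

>>> move_arm([
  {"gripper": -0.38, "xyz": [-0.04, 0.13, 0], "angular": [0, 0, 0.02]},
  {"gripper": -0.38, "xyz": [-0.09, 0.27, 0], "angular": [0, 0, 0.04]},
  {"gripper": -0.38, "xyz": [-0.14, 0.4, 0], "angular": [0, 0, 0.06]},
  {"gripper": -0.38, "xyz": [-0.19, 0.53, 0.01], "angular": [0, 0, 0.08]},
])

```text
clock: 27.98
position: [510.6, -33.9, 219.7]
ee_rot: [0.288, 0.958, -0.002, -0.002]
contact_force: [-3.1, -3.4, 1.8]
gripper_width: 26.5
```

>>> move_arm([
  {"gripper": -0.38, "xyz": [-0.04, 0.13, 0], "angular": [0, 0, 0.02]},
  {"gripper": -0.38, "xyz": [-0.09, 0.27, 0], "angular": [0, 0, 0.04]},
  {"gripper": -0.38, "xyz": [-0.14, 0.4, 0], "angular": [0, 0, 0.06]},
  {"gripper": -0.38, "xyz": [-0.19, 0.53, 0.01], "angular": [0, 0, 0.08]},
])

```text
clock: 28.48
position: [515.0, -30.5, 219.6]
ee_rot: [0.326, 0.945, -0.002, -0.002]
contact_force: [-3.6, -3.9, 1.8]
gripper_width: 26.9
```

```bash
python3 -c "
from h import *
st();arc(.08,4,rot=0)"
```

```text
cw 5.449 r 69.8 z 219.6 phi 0.268 Ft -5.2 Fr -1.0 Fz 1.8 j6 -2.491 t 28.475 w 26.9
0.08 [{"gripper": -0.38, "xyz": [-0.04, 0.13, 0.0], "angular": [0, 0, 0.0]}, {"gripper": -0.38, "xyz": [-0.09, 0.27, 0.0], "angular": [0, 0, 0.0]}, {"gripper": -0.38, "xyz": [-0.14, 0.4, 0.0], "angular": [0, 0, 0.0]}, {"gripper": -0.38, "xyz": [-0.19, 0.53, 0.01], "angular": [0, 0, 0.0]}]
```

>>> move_arm([
  {"gripper": -0.38, "xyz": [-0.04, 0.13, 0], "angular": [0, 0, 0.02]},
  {"gripper": -0.38, "xyz": [-0.09, 0.27, 0], "angular": [0, 0, 0.04]},
  {"gripper": -0.38, "xyz": [-0.14, 0.4, 0], "angular": [0, 0, 0.06]},
  {"gripper": -0.38, "xyz": [-0.19, 0.53, 0.01], "angular": [0, 0, 0.08]},
])

```text
clock: 28.98
position: [519.7, -27.4, 219.5]
ee_rot: [0.363, 0.932, -0.002, -0.002]
contact_force: [-4.0, -3.8, 3.0]
gripper_width: 26.3
```

>>> move_arm([
  {"gripper": -0.38, "xyz": [-0.04, 0.13, 0], "angular": [0, 0, 0.02]},
  {"gripper": -0.38, "xyz": [-0.09, 0.27, 0], "angular": [0, 0, 0.04]},
  {"gripper": -0.38, "xyz": [-0.14, 0.4, 0], "angular": [0, 0, 0.06]},
  {"gripper": -0.38, "xyz": [-0.19, 0.53, 0.01], "angular": [0, 0, 0.08]},
])

```text
clock: 29.48
position: [524.7, -24.7, 219.4]
ee_rot: [0.4, 0.916, -0.002, -0.002]
contact_force: [-3.6, -3.7, 2.8]
gripper_width: 26.5
```

>>> move_arm([
  {"gripper": -0.38, "xyz": [-0.04, 0.13, 0], "angular": [0, 0, 0.02]},
  {"gripper": -0.38, "xyz": [-0.09, 0.27, 0], "angular": [0, 0, 0.04]},
  {"gripper": -0.38, "xyz": [-0.14, 0.4, 0], "angular": [0, 0, 0.06]},
  {"gripper": -0.38, "xyz": [-0.19, 0.53, 0.01], "angular": [0, 0, 0.08]},
])

```text
clock: 29.98
position: [529.9, -22.4, 219.3]
ee_rot: [0.437, 0.9, -0.002, -0.002]
contact_force: [-4.2, -3.1, 2.1]
gripper_width: 26.5
```

>>> move_arm([
  {"gripper": -0.38, "xyz": [-0.04, 0.13, 0], "angular": [0, 0, 0.02]},
  {"gripper": -0.38, "xyz": [-0.09, 0.27, 0], "angular": [0, 0, 0.04]},
  {"gripper": -0.38, "xyz": [-0.14, 0.4, 0], "angular": [0, 0, 0.06]},
  {"gripper": -0.38, "xyz": [-0.19, 0.53, 0.01], "angular": [0, 0, 0.08]},
])

```text
clock: 30.48
position: [535.2, -20.5, 219.2]
ee_rot: [0.472, 0.881, -0.002, -0.002]
contact_force: [-5.5, -2.8, 3.0]
gripper_width: 26.2
```

```bash
python3 -c "
from h import *
st()"
```

```text
cw 5.775 r 69.3 z 219.2 phi 0.274 Ft -6.0 Fr -1.0 Fz 3.0 j6 -2.819 t 30.475 w 26.2
```

>>> move_arm([
  {"gripper": -0.38, "xyz": [-0.04, 0.13, 0], "angular": [0, 0, 0.02]},
  {"gripper": -0.38, "xyz": [-0.09, 0.27, 0], "angular": [0, 0, 0.04]},
  {"gripper": -0.38, "xyz": [-0.14, 0.4, 0], "angular": [0, 0, 0.06]},
  {"gripper": -0.38, "xyz": [-0.19, 0.53, 0.01], "angular": [0, 0, 0.08]},
])

```text
clock: 30.98
position: [540.7, -19.1, 219.1]
ee_rot: [0.507, 0.862, -0.002, -0.002]
contact_force: [-4.3, -2.4, 3.0]
gripper_width: 26.8
```

>>> move_arm([
  {"gripper": -0.38, "xyz": [-0.04, 0.13, 0], "angular": [0, 0, 0.02]},
  {"gripper": -0.38, "xyz": [-0.09, 0.27, 0], "angular": [0, 0, 0.04]},
  {"gripper": -0.38, "xyz": [-0.14, 0.4, 0], "angular": [0, 0, 0.06]},
  {"gripper": -0.38, "xyz": [-0.19, 0.53, 0.01], "angular": [0, 0, 0.08]},
])

```text
clock: 31.48
position: [546.4, -18.0, 219.0]
ee_rot: [0.541, 0.841, -0.002, -0.002]
contact_force: [-4.7, -3.1, 3.2]
gripper_width: 26.8
```

```bash
python3 -c "
from h import *
st();arc(.08,4,rot=0,phi=.28)"
```

```text
cw 5.94 r 69.2 z 219.0 phi 0.279 Ft -5.1 Fr -2.3 Fz 3.2 j6 -2.978 t 31.475 w 26.8
0.08 [{"gripper": -0.38, "xyz": [-0.04, 0.13, 0.0], "angular": [0, 0, 0.0]}, {"gripper": -0.38, "xyz": [-0.08, 0.27, 0.0], "angular": [0, 0, 0.0]}, {"gripper": -0.38, "xyz": [-0.13, 0.4, 0.0], "angular": [0, 0, 0.0]}, {"gripper": -0.38, "xyz": [-0.18, 0.53, 0.01], "angular": [0, 0, 0.0]}]
```

>>> move_arm([
  {"gripper": -0.38, "xyz": [-0.04, 0.13, 0], "angular": [0, 0, 0]},
  {"gripper": -0.38, "xyz": [-0.08, 0.27, 0], "angular": [0, 0, 0]},
  {"gripper": -0.38, "xyz": [-0.13, 0.4, 0], "angular": [0, 0, 0]},
  {"gripper": -0.38, "xyz": [-0.18, 0.53, 0.01], "angular": [0, 0, 0]},
])

```text
clock: 31.98
position: [551.9, -17.5, 218.9]
ee_rot: [0.541, 0.841, -0.002, -0.002]
contact_force: [-5.3, -2.1, 3.4]
gripper_width: 26.4
```

```bash
python3 -c "
from h import *
st();arc(.08,4,rot=0,phi=.37);arc(.08,4,rot=0,phi=.45);arc(.08,4,rot=0,phi=.53)"
```

```text
cw 6.021 r 69.2 z 218.9 phi 0.36 Ft -5.4 Fr -1.7 Fz 3.4 j6 -2.976 t 31.975 w 26.4
0.08 [{"gripper": -0.38, "xyz": [-0.05, 0.13, 0.0], "angular": [0, 0, 0.0]}, {"gripper": -0.38, "xyz": [-0.11, 0.26, 0.0], "angular": [0, 0, 0.0]}, {"gripper": -0.38, "xyz": [-0.16, 0.39, 0.0], "angular": [0, 0, 0.0]}, {"gripper": -0.38, "xyz": [-0.22, 0.51, 0.01], "angular": [0, 0, 0.0]}]
0.08 [{"gripper": -0.38, "xyz": [-0.06, 0.13, 0.0], "angular": [0, 0, 0.0]}, {"gripper": -0.38, "xyz": [-0.13, 0.25, 0.0], "angular": [0, 0, 0.0]}, {"gripper": -0.38, "xyz": [-0.19, 0.37, 0.0], "angular": [0, 0, 0.0]}, {"gripper": -0.38, "xyz": [-0.26, 0.49, 0.01], "angular": [0, 0, 0.0]}]
0.08 [{"gripper": -0.38, "xyz": [-0.07, 0.12, 0.0], "angular": [0, 0, 0.0]}, {"gripper": -0.38, "xyz": [-0.15, 0.24, 0.0], "angular": [0, 0, 0.0]}, {"gripper": -0.38, "xyz": [-0.22, 0.36, 0.0], "angular": [0, 0, 0.0]}, {"gripper": -0.38, "xyz": [-0.3, 0.47, 0.01], "angular": [0, 0, 0.0]}]
```

>>> move_arm([
  {"gripper": -0.38, "xyz": [-0.05, 0.13, 0], "angular": [0, 0, 0]},
  {"gripper": -0.38, "xyz": [-0.11, 0.26, 0], "angular": [0, 0, 0]},
  {"gripper": -0.38, "xyz": [-0.16, 0.39, 0], "angular": [0, 0, 0]},
  {"gripper": -0.38, "xyz": [-0.22, 0.51, 0.01], "angular": [0, 0, 0]},
])

```text
clock: 32.48
position: [555.6, -18.0, 218.4]
ee_rot: [0.541, 0.841, -0.004, -0.004]
contact_force: [-8.2, -3.2, 5.0]
gripper_width: 26.2
```

>>> move_arm([
  {"gripper": -0.38, "xyz": [-0.06, 0.13, 0], "angular": [0, 0, 0]},
  {"gripper": -0.38, "xyz": [-0.13, 0.25, 0], "angular": [0, 0, 0]},
])

```text
clock: 32.72
position: [557.4, -18.6, 218.1]
ee_rot: [0.541, 0.841, -0.005, -0.005]
contact_force: [-11.0, -3.6, 5.1]
gripper_width: 26.6
```

>>> move_arm([
  {"gripper": -0.38, "xyz": [-0.06, 0.13, 0], "angular": [0, 0, 0]},
  {"gripper": -0.38, "xyz": [-0.13, 0.25, 0], "angular": [0, 0, 0]},
])

```text
clock: 32.98
position: [559.1, -19.2, 217.9]
ee_rot: [0.541, 0.841, -0.006, -0.006]
contact_force: [-12.4, -4.9, 6.1]
gripper_width: 26.7
```

```bash
python3 -c "
from h import *
st()"
```

```text
cw 6.125 r 67.3 z 217.9 phi 0.464 Ft -12.2 Fr -5.4 Fz 6.1 j6 -2.97 t 32.975 w 26.7
```

>>> move_arm([
  {"gripper": -0.38, "xyz": [0.15, -0.35, 0], "angular": [0, 0, 0]},
  {"gripper": -0.38, "xyz": [0.3, -0.65, 0], "angular": [0, 0, 0]},
  {"gripper": -0.38, "xyz": [0.3, -0.65, 0], "angular": [0, 0, 0]},
])

```text
clock: 33.35
position: [556.1, -17.5, 218.5]
ee_rot: [0.541, 0.841, -0.002, -0.002]
contact_force: [-3.9, -1.8, 1.4]
gripper_width: 26.5
```

```bash
python3 -c "
from h import *
st()"
```

```text
cw 6.081 r 69.0 z 218.5 phi 0.42 Ft -4.0 Fr -1.8 Fz 1.4 j6 -2.974 t 33.35 w 26.5
```

>>> move_arm([
  {"gripper": 0.2, "xyz": [0, 0, 0], "angular": [0, 0, 0]},
  {"gripper": 0.6, "xyz": [0, 0, 0], "angular": [0, 0, 0]},
  {"gripper": 1, "xyz": [0, 0, 0], "angular": [0, 0, 0]},
  {"gripper": 1, "xyz": [0, 0, -3], "angular": [0, 0, 0]},
  {"gripper": 1, "xyz": [0, 0, -7], "angular": [0, 0, 0]},
  {"gripper": 1, "xyz": [0, 0, -9], "angular": [0, 0, 0]},
  {"gripper": 1, "xyz": [0, 0, -9], "angular": [0, 0, 0]},
  {"gripper": 1, "xyz": [0, 0, -9], "angular": [0, 0, 0]},
])

```text
clock: 34.35
position: [557.5, -16.8, 307.6]
ee_rot: [0.541, 0.841, -0.0, -0.001]
contact_force: [0.1, 0.4, -0.3]
gripper_width: 85.2
```

```bash
python3 - <<'E'
from h import *
st();s,p,R=pose();c=arm.get_calibration("wrist")
im,d=arm.get_image("wrist");np.savez("w5.npz",im=im,d=d,**{k:np.array(c[k]) for k in c})
cv2.imwrite("pics/w5.png",cv2.resize(im,(800,600)))
E
```

```text
cw 6.102 r 69.7 z 307.6 phi 0.44 Ft 0.1 Fr 0.4 Fz -0.3 j6 -2.975 t 34.35 w 85.2
```

View pics/w5.png

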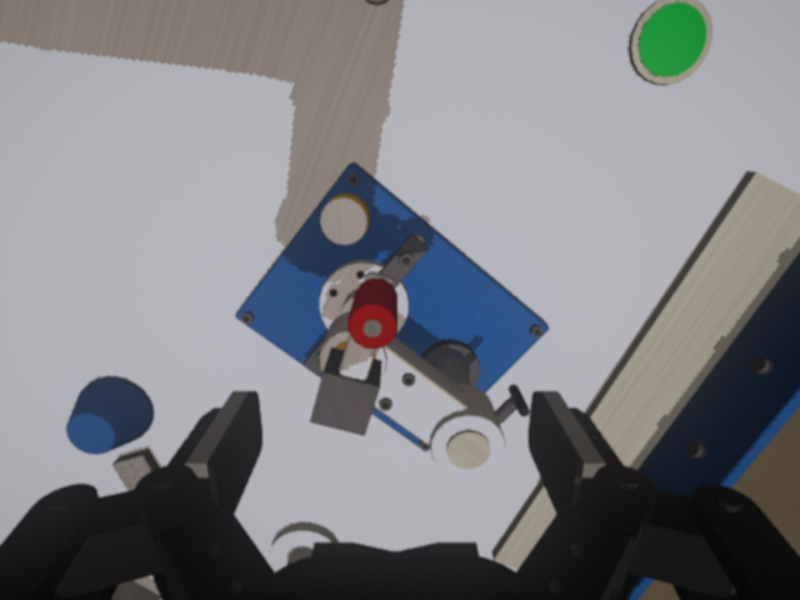

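```bash
python3 - <<'E'
from h import *
c=dict(np.load("w5.npz"))
f=lambda u,v,z:ray(c,((u+.5)/1.25-.5,(v+.5)/1.25-.5),z)
g=f(372,328,258.1)[:2];C=np.array([556.6,-86.5]);d=g-C
print(g,np.linalg.norm(d),"cw",(1.376-np.arctan2(d[1],d[0]))%(2*np.pi))
E
```

```text
[546.36089303 -16.99032678] 70.25976076086863 cw 5.9421359833553655
```

```bash
python3 -c "
from h import *
st();print(arm.job_done())"
```

```text
cw 6.1 r 69.7 z 307.4 phi 0.438 Ft 0.4 Fr 0.9 Fz 0.1 j6 -2.975 t 34.4 w 85.6
the job is handed in; nothing more can be done
None
```

The tap is worked down to what felt like the floor of the hole, and I handed the job in at 34.4 s. The handle is left on and the arm stands clear.

- **Seating:** I lowered the crank handle onto the square by feel. It stopped with its underside at about 178 mm, the height of the shoulder.
- **Turning:** I turned the red grip between loosely set jaws: half on, quarter back, half on, quarter back, then on slowly. The drag was a steady 5 to 6 N.
- **Bottoming:** About 6.0 rad round, the force climbed from 5.7 N to 8.8, 11.6 and then 13.3 N while the crank hardly moved. I took that as the floor, stopped, eased off inside the crank's play, opened the jaws and lifted away.
- **Last checks:** After letting go the force was about 0 N. The wrist camera showed the crank still on the tapper, with nothing disturbed in view. I took no final picture of the whole bench.

**Disagreements:**
- The grip measured 5.94 rad in that picture, while the hand was at about 6.08 rad when I let go. I put the difference down to jaw clearance, finger flex and the crank's play.
- Against the stop the force rose fairly gently, about 1 to 1.5 N per mm, because the jaws were somewhat skewed by then. I did not push a second time to confirm the floor, so as to spare the tap.

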